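# Take the slide cassette out of the scanner

### The job

Slide the scanner's carriage, the one with the upright black knob, out from under the head all the way to its end stop, and leave it there. Then pinch the two side catches of the slide cassette fully in and lift the cassette out of its nest, keeping it level. Finish while still holding it by the pinched catches, level and still, about 10 cm above its nest, with nothing else on the bench disturbed.

Things in the scene. Friction and masses are not known exactly. Their poses are not given: they have to be found in the camera images.
- scanner: Slide scanner, fixed to the table: white bed 150 (x) x 520 (y) x 25 mm high with two steel rails along its y. Origin: centre of the bed's underside, at table height; z up. At its -y end a tower (120 x 80 mm, centred at y = -215 mm, 210 mm high) carries the head. Two end stops for the carriage stand on the rails at y = +175 to +185 mm, up to 51 mm high.
- head_edge (a point): Middle of the lower outer edge of the scanner's white head, 110 mm above the table. From here the head (66 mm wide in x, up to 200 mm high) reaches back over the rails to the tower (scanner's -y). The cassette starts under it and cannot be got at from above there.
- carriage (a joint): Aluminium carriage that slides along the scanner's +y, value in m: 0 = fully under the head, 0.15 = against the end stop, clear of the head. Starts at 0. It stays where it is left (friction about 2 N, light damping); the stop is solid. Its plate is 92 (x) x 165 (y) mm, the top 45 mm above the table.
- knob (a point): Centre of the carriage's upright round black knob: 22 mm diameter, from 55 to 85 mm above the table, on a 12 mm stem. This point is on its axis, 75 mm above the table, and 90 mm to the scanner's +y from the nest's centre.
- nest (a point): Centre of the nest's floor on the carriage, 45 mm above the table; moves with the carriage. Fences 10 mm high locate the cassette with about 1 mm of play. On each x side a keeper lip, 30 mm long in y, from 28 to 41 mm off centre, underside 10 mm and top 15 mm above this floor, holds down the foot of a catch.
- cassette: Slide cassette, about 0.14 kg: white shell 42 (x) x 84 (y) x 34 mm high, axes parallel to the scanner's. Origin: centre of its underside, z up. On each x side, at y = 0, stands a grey sprung catch. The cassette comes out of the nest only while both catches are pressed in.
- pinch (a point): Point on the cassette midway between the two catch paddles, 34 mm above its underside. Each paddle is 30 mm wide in y and stands from 3 to 46 mm above the underside; pinch them together along x, anywhere over 16 mm above the underside (below that are the keeper lips). Outer faces 52 mm apart at rest, 42 mm with both fully in.
- catch_near (a joint): Catch on the cassette's -x side, value in m: 0 = out (latched), 0.005 = fully in; it slides level towards the middle. Its spring pushes back with about 2.4 N at rest, 5.4 N fully in, and throws it out when let go. Its foot reaches 31 mm off centre at rest: 3 mm under the keeper lip; fully in it is 2 mm clear of the lip.
- catch_far (a joint): The same for the catch on the cassette's +x side.
- plain_tray: plain white slide tray without catches, 42 x 84 x 22 mm; origin at the centre of its underside. Bystander.
- wax_block: small pale block, 40 x 28 x 12 mm, lying on the scanner's bed beyond the end stops. Bystander.
- dish: clear round dish, 88 mm across, 14 mm high. Bystander.
- jar: amber jar, 52 mm across, 62 mm high. Bystander.
- dropper: small clear bottle, 32 mm across, 75 mm high. Bystander.
- mailer: flat grey slide mailer, 85 x 34 x 18 mm. Bystander.
- forceps: steel forceps lying flat, 120 x 12 x 6 mm. Bystander.
There are look-alikes about, which are no part of the job. Leave any brown, green or pink look-alike of the cassette alone.

How it is judged (in metres and radians):
On the way, in this order (a step that is already met when the one before it is completed fails the run):
1. the carriage is at its end stop, the cassette still latched in its nest (value of joint carriage above 0.144 m and distance between cassette and nest below 0.006 m), for 0.2 s.
2. both catches are pinched in while the cassette still sits in its nest at the stop (all of step 1 and value of joint each of catch_near, catch_far above 0.0035 m), for 0.1 s.
At the end, for the whole second after the job is handed in: The carriage is within 6 mm of its stop; the cassette's underside is 50 to 180 mm above the nest's floor, tilted less than 0.2 rad, at rest (under 30 mm/s), touching nothing of the scanner, and held by the fingers on both catches (over 2 N each), each pressed in more than 3.5 mm of its 5 mm (value of joint carriage above 0.144 m and value of joint each of catch_near, catch_far above 0.0035 m and z of cassette in the frame of nest between 0.05 and 0.18 m and angle between cassette's own z axis and vertical below 0.2 rad and linear speed of cassette below 0.03 m/s and angular speed of cassette below 0.3 rad/s and contact force between the fingers and catch_near above 2 N and contact force between the fingers and catch_far above 2 N and contact force between cassette and scanner below 0.1 N); the arm keeps its last pose, push and grip.
It fails at once if a bystander is shifted more than 20 mm (distance of any of plain_tray, wax_block, dish, jar, dropper, mailer, forceps from where it was at the start of the episode above 0.02 m).
It fails at once if the cassette is tipped more than 0.35 rad (angle between cassette's own z axis and vertical above 0.35 rad).
It also fails if it takes over 48 s, if anything falls off the work surface, if the arm or the gripper's body presses on something with over 40 N, if the wrist force passes 120 N, or if a joint passes its speed limit or range.

### The arm

A 7-joint arm with a two-finger parallel gripper is mounted at the origin on the work surface. World frame = base frame: x ahead of the robot, y to its left, z up, the work surface at z = 0. Lengths are in m, angles in degrees, forces in N, time in s.
With the tool pointing down it reaches from about 0.425 to 0.875 m from the base axis. Payload 4.7 kg.
Tool frame: the origin (TCP) lies between the finger pads; the fingertips stand 19 mm ahead of it and the grasp point (between the pads) is the TCP; x points along the fingers, z is the direction in which the jaws open and shut, and the axes are right-handed (so a half turn about x gives the same grasp; the last joint's range is limited). The gripper opens to 87 mm and grips with 3 to 60 N. Pads are 19 mm wide; open, the fingers measure 117 mm over their backs; the gripper's body (75 mm by 190 mm) begins 51 mm behind the grasp point.
Start: joints at [-71.786, 18.392, -4.016, 83.108, 1.295, 78.541, -3.26], TCP at [0.194, 0.62, 0.242] pointing down, gripper open.
Joint ranges: [-163.93, 163.93], [-17.29, 119.83], [-79.2, 71.16], [3.27, 140.29], [-89.18, 269.18], [5.43, 117.66], [-154.24, 154.24]. Speed limits (degrees/s): [147.25, 147.25, 180, 180, 180, 180, 180].

### API

Orientations are given as [roll, pitch, yaw] about the fixed x, y, z axes, in that order (R = Rz(yaw) Ry(pitch) Rx(roll)).
In Python, from cell import monitor, read_camera, camera_model, env, regions_of gives the robot as it stands. The module is installed in compiled form; this text tells all that it offers.
- The arm moves only by the tool step_arm, never from a script. Its argument "deltas" is a list of rows, each a list of 5 numbers: the gripper's target within -1 to 1 (fully open at 1, half-way at 0, shut at -1), then the shift along the tool's x, y, z in m, then the turn about the tool's x in degrees. A call has 1 to 12 rows; each row is the pose to reach, as a shift and turn from the pose commanded when the call began, along the tool's axes at that moment; what a row does not reach only later rows make up. A row lasts 1/8 s, in which the tool goes at most 62.5 mm and 10.7 degrees, less where a joint would pass 70% of its speed; a pose out of reach is approached as far as the arm can. A call with a gripper value outside its range is refused whole. The fingers move at their own pace and stop on an object; "newtons" is the grip in N (left out, the last holds). Time passes only in rows, so rows that repeat a pose let the fingers close. It gives the time, the measured TCP pose, the force and the opening at its end, in the units of the state.
- monitor.get_obs(): the state, without advancing time (a new reading comes with each control period).
- read_camera(name): name is "scene" or "side" or "wrist"; returns (picture, depth): 384x512x3 uint8, red, green, blue; 384x512 float32, m along the optical axis (not along the pixel's ray), 0 where there is no reading.
- camera_model(name): a dict with "fx", "fy", "cx", "cy" (pixels), "xyz" and "attitude" of the camera in the world. Camera axes: x right, y down, z forward; pixel columns grow to the right and rows downward; lengths in m; the calibration is good to about 2 mm. A picture is of the moment at which its call begins: read the wrist's pose just before it. camera_model takes no time and is no camera call; for the wrist camera it gives the pose at the moment of the call.
- env.sign_off(): hands the job in, once; it reports no verdict.
Trained networks look in the newest picture that a camera, given by its name, has taken for a name from the list of things; names that differ only in an ending like _2 or _b are one class to them, and where a whole thing is asked for, a point or a joint stands for the part that bears it (a point fixed in the world has none). Each returns a list of dicts, best first, with "p" (0 to 1); they miss things now and then, are a little off and sometimes report something else, mostly with a low value. They report only what shows in the picture. A call takes as long as a camera call. They do not tell look-alikes from the thing itself.
- regions_of(camera, thing): "pixels" (384x512 bool, what is visible of it) and "pixel" ([column, row] in pixels, amid what is visible of it).
The state is a dict: "time_s": time; "qpos": joint angles; "joint_velocities": joint speeds; "effort": joint torques, N m; "tool_pos": TCP position; "tool_rot": TCP orientation; "force": force on the tool from outside, world axes, zero at the start; "wrist_torque": the same for the moment, N m; "grip_width": finger opening in m.
Only numpy, scipy, OpenCV 4.12 (cv2) and the standard library are available. Lean on these libraries where they do the work, as an engineer would, in place of code of your own. Each camera call takes 0.05 s, during which the arm holds its last target. There are 200 camera calls.

## Working session

There is one attempt and no reset: what is moved stays moved. The work goes in short steps, Python scripts to look and compute and a tool call to move; the robot and the scene stay as the last step left them, time stands still between calls to the robot, and variables do not carry over. Pictures are saved under pics/ and viewed, about 8 in all and at most 12, crops included, and the job is handed in when it is done.

Besides the shell and the picture viewer there is one more tool, called in YAML: its name, and indented under it one key for each argument. step_arm: Moves the arm, as the interface text tells. Its arguments: {"type":"object","properties":{"deltas":{"type":"array"},"newtons":{"type":"number"}},"required":["deltas"]}

```bash
mkdir -p pics
cat > h.py <<'E'
import numpy as np, cv2
from scipy.spatial.transform import Rotation as R
from cell import monitor, read_camera, camera_model, env, regions_of
def rot(a):
    a=np.array(a,float)
    if a.shape==(3,3): return a
    return R.from_euler('xyz',a,degrees=True).as_matrix() if a.size==3 else R.from_quat(a).as_matrix()
def cloud(name,d):
    m=camera_model(name); v,u=np.mgrid[:384,:512]
    p=np.stack([(u-m['cx'])/m['fx']*d,(v-m['cy'])/m['fy']*d,d],-1)
    return p@rot(m['attitude']).T+np.array(m['xyz'])
def save(name,im): cv2.imwrite(name,cv2.cvtColor(im,cv2.COLOR_RGB2BGR))
E
python3 - <<'E'
from h import *
print(monitor.get_obs())
ims=[]
for c in ['scene','side']:
    im,d=read_camera(c); print(c,camera_model(c)); np.savez(c+'.npz',im=im,d=d); ims.append(im)
    P=cloud(c,d)
    for t in ['scanner','head_edge','knob','cassette','nest','pinch','plain_tray','catch_near','wax_block']:
        for r in regions_of(c,t)[:4]:
            m=r['pixels']&(d>0); print(t,round(r['p'],2),np.round(r['pixel']),m.sum(),np.round(np.median(P[m],0),3) if m.any() else '')
save('pics/a.png',ims[0]);save('pics/b.png',ims[1])
E
```

```text
{'time_s': 0.0, 'qpos': array([-71.78633226,  18.44007342,  -4.01550337,  83.17624425,
         1.29452964,  78.54054067,  -3.26003979]), 'joint_velocities': array([-0.05593594,  0.01335779,  0.00306786,  0.04687194, -0.12416719,
        0.03724234, -0.04972832]), 'effort': array([ 3.58279021e-04, -4.91298687e+01, -4.03822605e-01, -3.12518513e+01,
       -6.39984920e-02,  4.37914033e-02,  1.79502413e-04]), 'tool_pos': array([0.19432622, 0.61971896, 0.24043822]), 'tool_rot': array([-177.25425598,   89.88823246, -104.65830466]), 'force': array([-0.69855374, -0.84937838,  0.24723742]), 'wrist_torque': array([-0.05350211,  0.03856335, -0.07386823]), 'grip_width': 0.08678732565440846}
scene {'fx': 418.97224799017334, 'fy': 418.97224799017334, 'cx': 258.5370099944713, 'cy': 187.46586976422094, 'xyz': array([1.1258836 , 0.75968448, 0.64049897]), 'attitude': array([-121.13648945,    0.94627082,  139.54128084])}
scanner 0.97 [244. 204.] 9616 [0.565 0.04  0.027]
head_edge 0.61 [246. 206.] 9625 [0.565 0.042 0.027]
knob 0.86 [244. 201.] 1015 [0.563 0.022 0.044]
knob 0.2 [291. 256.] 201 [0.618 0.
[... 1057 characters left out ...]
0.69 [287. 250.] 503 [0.337 0.087 0.033]
cassette 0.68 [371. 185.] 443 [ 0.355 -0.267  0.033]
cassette 0.66 [281. 180.] 169 [ 0.519 -0.02   0.077]
nest 0.88 [270. 189.] 817 [0.53  0.009 0.047]
pinch 0.89 [291. 253.] 433 [0.337 0.087 0.034]
pinch 0.76 [375. 185.] 447 [ 0.357 -0.269  0.033]
pinch 0.61 [355. 213.] 479 [ 0.303 -0.155  0.034]
pinch 0.58 [354. 145.] 256 [ 0.503 -0.315  0.035]
plain_tray 0.83 [231. 158.] 321 [0.706 0.051 0.022]
catch_near 0.5 [360. 212.] 43 [ 0.321 -0.176  0.036]
catch_near 0.39 [351. 137.] 43 [ 0.53  -0.321  0.039]
catch_near 0.36 [293. 243.] 41 [0.348 0.064 0.034]
wax_block 0.57 [228. 159.] 346 [0.707 0.051 0.022]
wax_block 0.43 [197. 208.] 88 [0.609 0.256 0.038]
```

View pictures.

View pics/a.png

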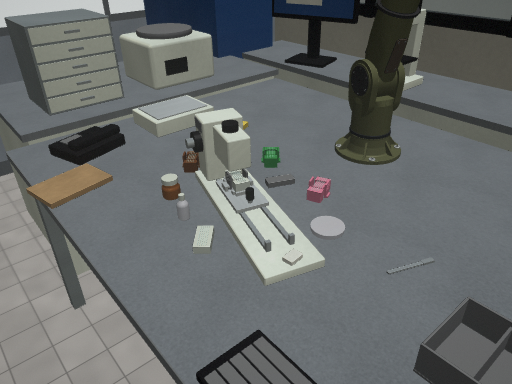

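View pics/b.png

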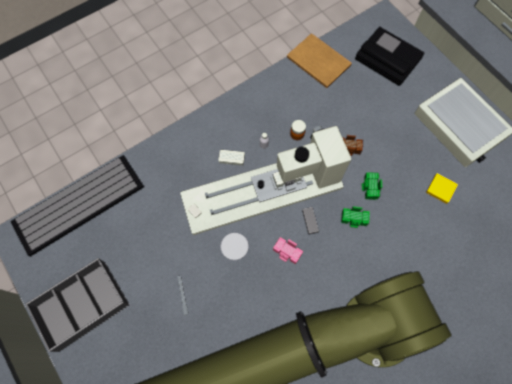

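The scene view shows the scanner in the middle. The white cassette sits under the head at (238,179), the knob is at (250,193) and the stops are near (268,245) and (291,238). The look-alikes are brown at (191,160), green at (271,156) and pink at (319,189). In the side view there is a second green one. The white cassette on the carriage is the one meant. Next I'll fit the scanner frame and the knob.

Run:
```python
from h import *
from scipy.spatial import ConvexHull
for c in ['scene','side']:
    z=np.load(c+'.npz'); im,d=z['im'],z['d']; P=cloud(c,d)
    hsv=cv2.cvtColor(im,cv2.COLOR_RGB2HSV)
    box=(abs(P[...,0]-.58)<.2)&(P[...,1]>-.35)&(P[...,1]<.4)&(d>0)
    tab=box&(P[...,2]<.012); print(c,'table z',np.median(P[tab][:,2]))
    bed=box&(abs(P[...,2]-.025)<.008)&(im.min(-1)>130)
    n,l,s,_=cv2.connectedComponentsWithStats(bed.astype(np.uint8)); k=1+np.argmax(s[1:,4])
    q=P[l==k]; print('bed n',len(q),'z',np.median(q[:,2]))
    r=cv2.minAreaRect(q[:,:2].astype(np.float32)); print(r, np.round(cv2.boxPoints(r),3).tolist())
    dark=box&(im.max(-1)<70)&(P[...,2]>.05)&(P[...,2]<.1)&(abs(P[...,1])<.12)
    q=P[dark]; print('knob',len(q),q.mean(0) if len(q) else '', np.median(q[q[:,2]>q[:,2].max()-.006],0) if len(q) else '', q[:,2].max() if len(q) else '')
    if len(q): print(np.round(q.min(0),3),np.round(q.max(0),3))
    print('pix',np.argwhere(dark).mean(0)[::-1])
```

```text
scene table z -0.0013788847276527405
bed n 4198 z 0.023453598577906187
((0.5551479458808899, 0.036862343549728394), (0.5218285918235779, 0.14990049600601196), 73.40577697753906) [[0.4090000092983246, -0.19200000166893005], [0.5519999861717224, -0.23499999940395355], [0.7009999752044678, 0.26600000262260437], [0.5580000281333923, 0.30799999833106995]]
knob 154 [0.55180298 0.01469666 0.07337574] [0.55506216 0.00508828 0.0846125 ] 0.08920488235657409
[ 0.507 -0.066  0.052] [0.568 0.053 0.089]
pix [244.51298701 187.81818182]
side table z 0.0007471627958728355
bed n 3758 z 0.025718756019509015
((0.5528589487075806, 0.033417582511901855), (0.5186970829963684, 0.1531178206205368), 73.27667999267578) [[0.4050000011920929, -0.19300000369548798], [0.5519999861717224, -0.2370000034570694], [0.7009999752044678, 0.25999999046325684], [0.5540000200271606, 0.30399999022483826]]
knob 34 [0.55015544 0.03990695 0.08187621] [0.5520414  0.04193414 0.08738269] 0.09062420544386929
[ 0.508 -0.029  0.064] [0.561 0.049 0.091]
pix [260.88235294 184.        ]
```

```bash
cat >> h.py <<'E'
O=np.array([.554,.035]); TH=np.radians(73.35)
SY=np.array([np.cos(TH),np.sin(TH)]); SX=np.array([SY[1],-SY[0]])
def s2w(x,y): return O+x*SX+y*SY
def w2s(p): p=np.asarray(p)[...,:2]-O; return np.stack([p@SX,p@SY],-1)
def plan(x,y,z):
    o=monitor.get_obs(); T=rot(o['tool_rot']); p=o['tool_pos']
    d=T.T@(np.r_[s2w(x,y),z]-p)
    sx=T.T@np.r_[SX,0]; a=np.degrees(np.arctan2(-sx[1],sx[2])) # turn about tool x taking z to SX
    a=(a+90)%180-90
    print('t',o['time_s'],'tcp',np.round(p,4),'scan',np.round(w2s(p),4),'delta',np.round(d,4),'turn',round(a,2),'F',np.round(o['force'],1),'w',round(o['grip_width'],4)); return T
E
python3 - <<'E'
from h import *
T=plan(0,.10,.25); print(T)
for c in ['scene','side']:
    z=np.load(c+'.npz'); im,d=z['im'],z['d']; P=cloud(c,d); s=w2s(P); Z=P[...,2]
    ok=(d>0)&(abs(s[...,0])<.1)&(s[...,1]>-.28)&(s[...,1]<.2)
    for lo,hi in [(.11,.13),(.13,.16),(.16,.19),(.19,.22),(.22,.3)]:
        m=ok&(Z>lo)&(Z<hi)
        if m.any(): print(c,lo,m.sum(),'x',np.round(np.percentile(s[m][:,0],[1,99]),3),'y',np.round(np.percentile(s[m][:,1],[1,50,90,98,100]),3))
    m=ok&(Z>.06)&(Z<.09)&(abs(s[...,1]-.005)<.03)&(abs(s[...,0])<.03)
    q=s[m]; print('knob',m.sum(),q.mean(0),q.min(0),q.max(0))
E
```

```text
t 1.0 tcp [0.1945 0.6203 0.2416] scan [-0.5121  0.4577] delta [-0.0084 -0.5168 -0.3509] turn 89.24 F [ 1.1  0.2 -0.1] w 0.0869
[[ 8.76480944e-05 -9.54207780e-01  2.99144623e-01]
 [ 1.11361789e-04  2.99144632e-01  9.54207774e-01]
 [-9.99999990e-01 -5.03212128e-05  1.32481742e-04]]
scene 0.11 328 x [-0.029  0.089] y [-0.215 -0.088 -0.054 -0.052 -0.051]
scene 0.13 648 x [-0.029  0.098] y [-0.23  -0.126 -0.054 -0.052 -0.05 ]
scene 0.16 627 x [-0.056  0.08 ] y [-0.239 -0.11  -0.054 -0.052 -0.05 ]
scene 0.19 1167 x [-0.054  0.062] y [-0.247 -0.173 -0.065 -0.055 -0.05 ]
scene 0.22 1 x [0.016 0.016] y [-0.103 -0.103 -0.103 -0.103 -0.103]
knob 90 [0.00211421 0.01120435] [-0.01118042 -0.00577431] [0.01141304 0.01888917]
side 0.11 136 x [-0.062  0.022] y [-0.249 -0.162 -0.058 -0.057 -0.057]
side 0.13 303 x [-0.062  0.098] y [-0.25  -0.166 -0.058 -0.057 -0.057]
side 0.16 301 x [-0.062  0.077] y [-0.25  -0.155 -0.058 -0.057 -0.056]
side 0.19 1812 x [-0.06   0.057] y [-0.254 -0.186 -0.081 -0.06  -0.057]
side 0.22 100 x [-0.022  0.018] y [-0.14  -0.123 -0.106 -0.102 -0.101]
knob 50 [-0.00363937  0.00306072] [-0.01212896 -0.00756283] [0.00869779 0.01326587]
```

step_arm:
  deltas:
    - [1,0,-0.05,-0.034,8.9]
    - [1,0,-0.1,-0.068,17.8]
    - [1,0,-0.15,-0.102,26.8]
    - [1,0,-0.2,-0.136,35.7]
    - [1,0,-0.25,-0.17,44.6]
    - [1,0,-0.3,-0.204,53.5]
    - [1,0,-0.35,-0.238,62.5]
    - [1,0,-0.4,-0.272,71.4]
    - [1,0,-0.45,-0.306,80.3]
    - [1,0,-0.5,-0.34,89.2]
    - [1,0,-0.517,-0.351,89.2]
    - [1,0,-0.517,-0.351,89.2]
  newtons: 20

```text
time_s: 2.5
tool_pos: [0.5835, 0.1286, 0.2415]
tool_rot: [-56.8, 90.0, -73.6]
force: [-0.3, -0.1, -0.6]
grip_width: 0.0873
```

Run:
```python
from h import *
plan(0,.008,.20)
im,d=read_camera('wrist'); m=camera_model('wrist'); print(m); P=cloud('wrist',d); s=w2s(P); Z=P[...,2]
np.savez('w1.npz',im=im,d=d,P=P)
for t in ['knob','scanner','cassette','head_edge']:
    for r in regions_of('wrist',t)[:2]: print(t,r['p'],r['pixel'])
ok=(d>0)
bed=ok&(abs(Z-.025)<.008)&(im.min(-1)>110)
n,l,st,_=cv2.connectedComponentsWithStats(bed.astype(np.uint8)); k=1+np.argmax(st[1:,4]); q=s[l==k]
print('bed z',np.median(Z[l==k]),cv2.minAreaRect(q.astype(np.float32)))
m=ok&(Z>.06)&(Z<.1)&(abs(s[...,1]-.005)<.035)&(abs(s[...,0])<.035)
q=s[m]; print('knob',m.sum(),q.min(0),q.max(0),Z[m].max())
save('pics/c.png',im)
```

```text
t 2.5 tcp [0.5835 0.1286 0.2415] scan [0.0015 0.0982] delta [ 0.0416 -0.0901 -0.0012] turn -0.17 F [-0.3 -0.1 -0.6] w 0.0873
{'fx': 278.6223055998347, 'fy': 278.6223055998347, 'cx': 253.9259908816717, 'cy': 195.4711072332453, 'xyz': array([0.60437693, 0.20088649, 0.3856411 ]), 'attitude': array([ 1.64385120e+02, -6.01684117e-03, -1.66885221e+01])}
knob 0.88 [249.2, 248.9]
scanner 0.62 [249.3, 154.0]
cassette 0.94 [253.4, 293.7]
cassette 0.74 [116.7, 236.0]
head_edge 0.95 [249.0, 154.6]
bed z 0.025929946740604393 ((-0.002102009952068329, 0.12462988495826721), (0.15034274756908417, 0.2724640369415283), 0.10446788370609283)
knob 107 [-0.01202853  0.00916926] [0.00843021 0.01822322] 0.08153667706652129
```

View pics/c.png

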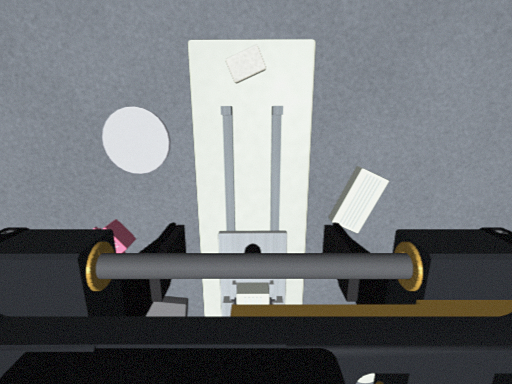

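The wrist view shows the bed upright and the knob at (251,249) ahead of the white cassette at (252,297). The yaw agrees. Next I'll move over the knob and go down.

step_arm:
  deltas:
    - [1,0,-0.045,-0.003,0]
    - [1,0,-0.088,-0.003,0]
    - [1,0.04,-0.088,-0.003,0]
    - [1,0.08,-0.088,-0.003,0]
    - [1,0.12,-0.088,-0.003,0]
    - [1,0.15,-0.088,-0.003,0]
    - [1,0.16,-0.088,-0.003,0]
    - [1,0.16,-0.088,-0.003,0]

```text
time_s: 3.75
tool_pos: [0.5547, 0.0479, 0.0817]
tool_rot: [179.7, 90.0, 163.1]
force: [0.7, 0.4, 0.5]
grip_width: 0.0874
```

step_arm:
  deltas:
    - [-1,0,0,0,0]
    - [-1,0,0,0,0]
    - [-1,0,0,0,0]
    - [-1,0,0,0,0]
    - [-1,0,0,0,0]
    - [-1,0,0,0,0]
  newtons: 20

```text
time_s: 4.5
tool_pos: [0.5548, 0.0472, 0.0816]
tool_rot: [90.6, 90.0, 74.0]
force: [-0.5, 0.1, 0.5]
grip_width: 0.0349
```

step_arm:
  deltas:
    - [-1,0,0,0,0]
    - [-1,0,0,0,0]
    - [-1,0,0,0,0]

```text
time_s: 4.88
tool_pos: [0.5568, 0.0465, 0.0817]
tool_rot: [5.5, 89.7, -11.2]
force: [5.9, -1.8, -5.1]
grip_width: 0.0217
```

Run:
```python
from h import *
plan(-.002,.16,.082)
```

```text
t 4.875 tcp [0.5568 0.0465 0.0817] scan [-0.0006  0.0118] delta [-0.0002  0.1482 -0.0013] turn 0.02 F [ 5.9 -1.8 -5.1] w 0.0217
```

step_arm:
  deltas:
    - [-1,0,0.005,0.002,0]
    - [-1,0,0.02,0.002,0]
    - [-1,0,0.035,0.002,0]
    - [-1,0,0.05,0.002,0]
    - [-1,0,0.065,0.002,0]
    - [-1,0,0.08,0.002,0]
    - [-1,0,0.095,0.002,0]
    - [-1,0,0.11,0.002,0]
    - [-1,0,0.125,0.002,0]
    - [-1,0,0.135,0.002,0]
    - [-1,0,0.142,0.002,0]
    - [-1,0,0.145,0.002,0]

```text
time_s: 6.38
tool_pos: [0.5984, 0.1859, 0.0817]
tool_rot: [26.4, 90.0, 9.8]
force: [1.5, -2.6, 1.6]
grip_width: 0.0217
```

step_arm:
  deltas:
    - [-1,0,0.003,0,0]
    - [-1,0,0.006,0,0]
    - [-1,0,0.008,0,0]
    - [-1,0,0.008,0,0]

```text
time_s: 6.88
tool_pos: [0.5998, 0.1904, 0.0816]
tool_rot: [-107.5, 89.8, -124.2]
force: [-0.9, -7.1, 5.4]
grip_width: 0.0212
```

Run:
```python
from h import *
plan(0,.16,.082)
```

```text
t 6.875 tcp [0.5998 0.1904 0.0816] scan [-0.0006  0.162 ] delta [-0.0004 -0.002   0.0006] turn -0.05 F [-0.9 -7.1  5.4] w 0.0212
```

step_arm:
  deltas:
    - [1,0,0,0,0]
    - [1,0,0,0,0]
    - [1,0,0,0,0]
    - [1,0,0,0,0]
    - [1,-0.04,0,0,0]
    - [1,-0.08,0,0,0]
    - [1,-0.13,0,0,0]
    - [1,-0.18,0,0,0]
    - [1,-0.18,-0.06,0,0]
    - [1,-0.18,-0.12,0,0]
    - [1,-0.18,-0.15,0,0]
    - [1,-0.18,-0.15,0,0]

```text
time_s: 8.38
tool_pos: [0.5572, 0.0463, 0.2622]
tool_rot: [52.3, 89.9, 35.4]
force: [0.9, 2.0, -0.5]
grip_width: 0.0869
```

Run:
```python
from h import *
plan(0,.068,.2)
im,d=read_camera('wrist'); P=cloud('wrist',d); s=w2s(P); Z=P[...,2]
np.savez('w2.npz',im=im,d=d,P=P)
print('t',monitor.get_obs()['time_s'])
for t in ['knob','cassette','catch_near','pinch','nest']:
    for r in regions_of('wrist',t)[:3]:
        m=r['pixels']&(d>0); q=np.c_[s[m],Z[m]]; print(t,round(r['p'],2),r['pixel'],m.sum(),np.round(np.percentile(q,[2,50,98],axis=0),4).tolist())
near=(d>0)&(abs(s[...,0])<.045)&(abs(s[...,1]-.068)<.06)
def rep(n,m): 
    q=np.c_[s[m],Z[m]]; print(n,m.sum(),np.round(np.percentile(q,[1,50,99],axis=0),4).tolist())
rep('shelltop',near&(abs(Z-.079)<.006)&(abs(s[...,0])<.02))
rep('pad',near&(Z>.086)&(Z<.1))
rep('padL',near&(Z>.084)&(Z<.1)&(s[...,0]<-.01)); rep('padR',near&(Z>.084)&(Z<.1)&(s[...,0]>.01))
k=(d>0)&(Z>.075)&(Z<.1)&(abs(s[...,0])<.03)&(abs(s[...,1]-.158)<.03); rep('knob',k)
save('pics/d.png',cv2.resize(im[60:320,130:390],(780,780*260//260))[:600])
```

```text
t 8.375 tcp [0.5572 0.0463 0.2622] scan [-0.0002  0.0117] delta [ 0.0623  0.0562 -0.0001] turn -0.26 F [ 0.9  2.  -0.5] w 0.0869
t 8.425
knob 0.61 [254.6, 88.3] 7483 [[-0.0454, 0.0167, 0.0442], [-0.0006, 0.1237, 0.0461], [0.0433, 0.1746, 0.086]]
cassette 0.82 [251.2, 134.7] 2803 [[-0.0251, 0.0269, 0.0465], [-0.0017, 0.0687, 0.0798], [0.0226, 0.1078, 0.0924]]
cassette 0.82 [100.5, 186.6] 2609 [[-0.2573, -0.0437, 0.0006], [-0.2136, -0.006, 0.034], [-0.1776, 0.0283, 0.0471]]
cassette 0.65 [155.9, 310.1] 208 [[-0.1714, -0.2248, 0.0005], [-0.1612, -0.2185, 0.0143], [-0.1471, -0.213, 0.0303]]
catch_near 0.73 [233.4, 135.3] 191 [[-0.0275, 0.053, 0.0515], [-0.0235, 0.0673, 0.0911], [-0.0219, 0.0812, 0.093]]
catch_near 0.73 [112.9, 200.0] 236 [[-0.2144, -0.039, 0.0054], [-0.1991, -0.027, 0.0322], [-0.1923, -0.0177, 0.0476]]
pinch 0.95 [99.2, 191.9] 2588 [[-0.2571, -0.0455, 0.0008], [-0.2142, -0.0073, 0.034], [-0.1777, 0.027, 0.0471]]
pinch 0.86 [251.9, 137.2] 2816 [[-0.0252, 0.0279, 0.0531], [-0.0007, 0.0685, 0.0798], [0.0238, 0.1078, 0.0924]]
pinch 0.66 [153.5, 311.2] 208 [[-0.1714, -0.2254, 0.0007], [-0.1613, -0.2185, 0.0145], [-0.147, -0.2128, 0.0307]]
nest 0.79 [255.0, 83.7] 7882 [[-0.0459, 0.0154, 0.0267], [0.0006, 0.1224, 0.0461], [0.044, 0.175, 0.0863]]
shelltop 2268 [[-0.0196, 0.0267, 0.0745], [-0.0007, 0.0707, 0.0798], [0.0193, 0.1088, 0.0828]]
pad 293 [[-0.0276, 0.0529, 0.0863], [-0.0219, 0.0681, 0.0916], [0.025, 0.0823, 0.0935]]
padL 157 [[-0.0276, 0.053, 0.085], [-0.0242, 0.0683, 0.0916], [-0.0219, 0.0823, 0.0933]]
padR 140 [[0.0201, 0.0528, 0.0901], [0.0226, 0.0677, 0.0918], [0.0251, 0.0822, 0.0935]]
knob 390 [[-0.0109, 0.1468, 0.0769], [-0.0014, 0.1565, 0.0857], [0.0089, 0.1669, 0.0876]]
```

View pics/d.png

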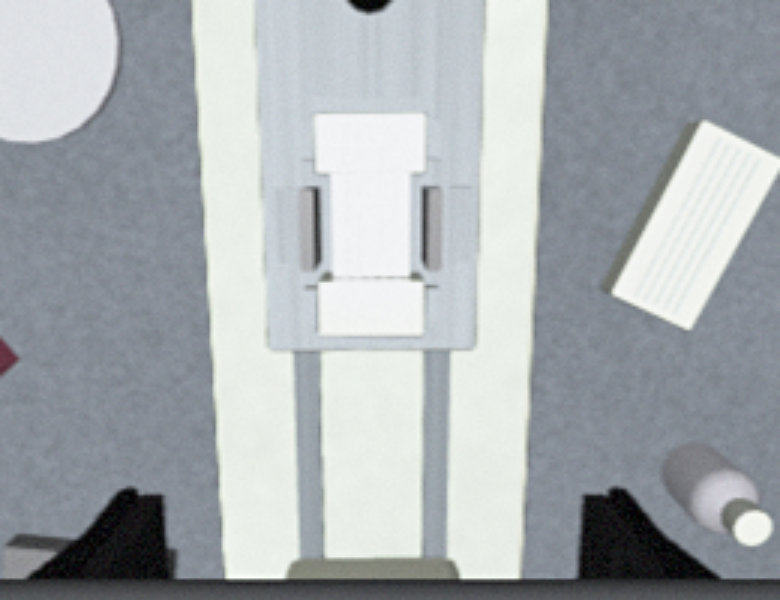

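The crop shows the white cassette out from under the head, with grey catches at crop (310,228) and (432,228). The knob is at the top of the crop and the carriage is at its stop. It is the only white one with catches; the brown, green and pink look-alikes are off the scanner. Next I'll go down over it.

step_arm:
  deltas:
    - [1,0,0.03,-0.001,-0.2]
    - [1,0,0.056,-0.001,-0.2]
    - [1,0.04,0.056,-0.001,-0.2]
    - [1,0.08,0.056,-0.001,-0.2]
    - [1,0.12,0.056,-0.001,-0.2]
    - [1,0.15,0.056,-0.001,-0.2]
    - [1,0.17,0.056,-0.001,-0.2]
    - [1,0.177,0.056,-0.001,-0.2]
    - [1,0.177,0.056,-0.001,-0.2]

```text
time_s: 9.8
tool_pos: [0.573, 0.1038, 0.0848]
tool_rot: [20.7, 90.0, 4.3]
force: [0.5, 0.9, -0.2]
grip_width: 0.0871
```

Run:
```python
from h import *
plan(-.001,.0675,.085)
```

```text
t 9.8 tcp [0.573  0.1038 0.0848] scan [-0.0015  0.0713] delta [-0.0002 -0.0038  0.0005] turn 0.27 F [ 0.5  0.9 -0.2] w 0.0871
```

step_arm:
  deltas:
    - [1,0,-0.004,0,0]
    - [1,0,-0.004,0,0]
    - [-1,0,-0.004,0,0]
    - [-1,0,-0.004,0,0]
    - [-1,0,-0.004,0,0]
    - [-1,0,-0.004,0,0]
    - [-1,0,-0.004,0,0]
    - [-1,0,-0.004,0,0]
    - [-1,0,-0.004,0,0]
    - [-1,0,-0.004,0,0]
    - [-1,0,-0.004,0,0]
    - [-1,0,-0.004,0,0]
  newtons: 20

```text
time_s: 11.3
tool_pos: [0.5716, 0.0996, 0.0848]
tool_rot: [43.3, 90.0, 26.9]
force: [0.3, -0.4, 2.5]
grip_width: 0.0409
```

Run:
```python
from h import *
plan(-.001,.0675,.085)
```

```text
t 11.3 tcp [0.5716 0.0996 0.0848] scan [-0.0016  0.067 ] delta [-0.0002  0.0005  0.0006] turn 0.24 F [ 0.3 -0.4  2.5] w 0.0409
```

step_arm:
  deltas:
    - [-1,0,0,0,0]
    - [-1,-0.003,0,0,0]
    - [-1,-0.006,0,0,0]
    - [-1,-0.01,0,0,0]
    - [-1,-0.015,0,0,0]
    - [-1,-0.02,0,0,0]

```text
time_s: 12.05
tool_pos: [0.5711, 0.0998, 0.1048]
tool_rot: [-175.7, 90.0, 167.9]
force: [0.0, 0.3, -1.9]
grip_width: 0.0409
```

step_arm:
  deltas:
    - [-1,-0.008,0,0,0]
    - [-1,-0.018,0,0,0]
    - [-1,-0.028,0,0,0]
    - [-1,-0.038,0,0,0]
    - [-1,-0.048,0,0,0]
    - [-1,-0.058,0,0,0]
    - [-1,-0.068,0,0,0]
    - [-1,-0.075,0,0,0]
    - [-1,-0.08,0,0,0]
    - [-1,-0.08,0,0,0]
    - [-1,-0.08,0,0,0]
    - [-1,-0.08,0,0,0]

```text
time_s: 13.55
tool_pos: [0.5712, 0.0996, 0.1842]
tool_rot: [-145.8, 90.0, -162.2]
force: [0.7, -0.0, -1.8]
grip_width: 0.041
```

Run:
```python
from h import *
plan(-.001,.0675,.185)
for c in ['scene','wrist']:
    im,d=read_camera(c); P=cloud(c,d); s=w2s(P); Z=P[...,2]
    m=(d>0)&(abs(s[...,0])<.045)&(abs(s[...,1]-.068)<.06)&(Z>.115)&(Z<.2)&(im.min(-1)>120)
    if m.any(): print(c,m.sum(),np.round(np.percentile(np.c_[s[m],Z[m]],[1,50,99],axis=0),4).tolist())
    k=(d>0)&(Z>.07)&(Z<.1)&(abs(s[...,0])<.03)&(abs(s[...,1]-.158)<.03)&(im.max(-1)<80)
    if k.any(): print('knob',k.sum(),np.round(np.percentile(np.c_[s[k],Z[k]],[1,50,99],axis=0),4).tolist())
    p=(d>0)&(abs(s[...,0])<.045)&(s[...,1]>.12)&(s[...,1]<.2)&(abs(Z-.045)<.004)
    if p.any(): print('plate',p.sum(),np.percentile(s[p][:,1],[50,97,99]))
    if c=='scene': save('pics/e.png',cv2.resize(im[110:290,150:390],(800,600)))
```

```text
t 13.55 tcp [0.5712 0.0996 0.1842] scan [-0.002   0.0668] delta [-0.0008  0.0007  0.001 ] turn 0.24 F [ 0.7 -0.  -1.8] w 0.041
scene 315 [[-0.0204, 0.0258, 0.1443], [-0.0011, 0.0958, 0.1761], [0.02, 0.1093, 0.1798]]
knob 83 [[-0.0078, 0.148, 0.0706], [0.0024, 0.1611, 0.0814], [0.0107, 0.1677, 0.0856]]
plate 496 [0.15511064 0.18494249 0.1862763 ]
wrist 6615 [[-0.0223, 0.0288, 0.1544], [-0.0016, 0.0784, 0.1796], [0.0191, 0.1061, 0.192]]
knob 490 [[-0.0089, 0.1447, 0.0841], [0.0007, 0.1541, 0.086], [0.0095, 0.1642, 0.0876]]
plate 4913 [0.146207   0.17349003 0.17452363]
```

View pics/e.png

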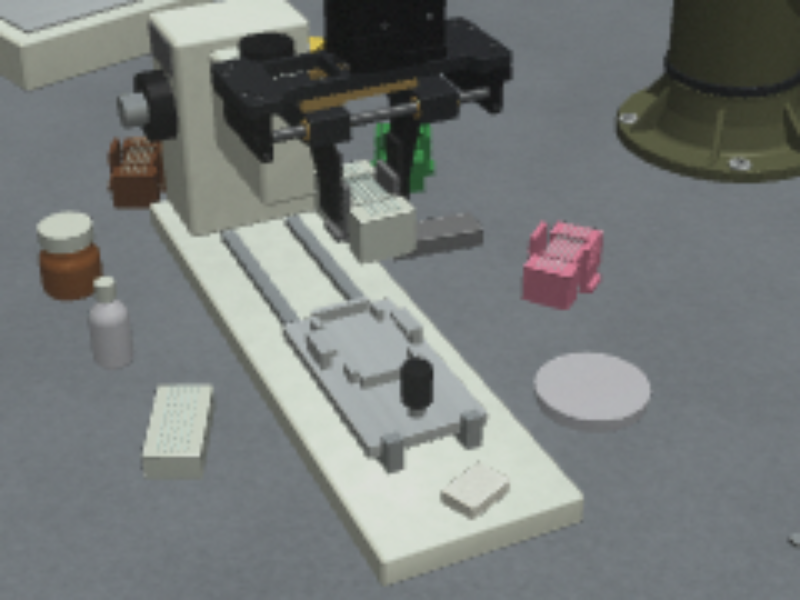

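The scene crop shows the cassette held level in the fingers at (375,215) above the empty nest at (365,340). The carriage plate is against both stops at (393,450) and (470,430), and the bystanders look undisturbed.

```bash
python3 -c "
from h import *
o=monitor.get_obs();print(o['time_s'],o['tool_pos'],o['grip_width'],o['joint_velocities'].round(2),env.sign_off())"
```

```text
the job is handed in; nothing more can be done
13.65 [0.5713161  0.09957167 0.1842762 ] 0.0408422438524221 [-0.13 -0.25 -0.03 -0.11 -0.01  0.01  0.02] None
```

The job is handed in at 13.65 s of robot time. I gripped the knob and pulled the carriage about 150 mm to its end stop. Then I let go, pinched the white cassette's two catches with a 20 N grip, and lifted it about 100 mm straight up.

**Last checks:**
- **Catches:** the finger opening is 41 mm, against 42 mm with both catches fully in. The gripper read the 22 mm knob 0.3 to 0.8 mm low as well, so I take the catches to be fully in.
- **Cassette:** its top is at about 0.18 m, so its underside is about 0.10 m above the nest floor. It looks level and clear of the scanner, and the arm was almost still. The force on the wrist was about 1.8 N, close to the cassette's weight.
- **Carriage:** in the last picture it sits against both stops, and the wrist camera puts the plate's front edge at 174.5 mm, against about 175 mm at the stop.
- **Bystanders:** those in the last crop look undisturbed; the forceps are almost wholly outside it, but the arm went nowhere near them after the first move.

**Disagreement:** the wrist camera put the knob about 2.5 mm short of where it was before the lift. The plate edge does not show this, so I took it as a viewing-angle effect. Even if it were real, the carriage would be within the 6 mm tolerance.

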